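# Drive a stuck sample tube out of a centrifuge adapter onto the lab jack

## Task

A sample tube is stuck in the centrifuge adapter standing upside down on the tripod: take the push rod that fits the knock-out holes from the rack and, through the hole above the tube, press the tube gently down until its cap has landed on the foam of the lab jack. Stop as soon as you feel the foam give, for the tube cracks if it is squeezed (20 N), and do not force the rod against the adapter. Then draw the rod out and hang it back in its own place in the rack, leaving everything else as it stands; I shall wind the jack down and take the tube away myself.

Things in the scene. Friction and masses are not known exactly. Their poses are not given: they have to be found in the camera images.
- rod: push rod of middle thickness: steel shank 10 mm in diameter, 75 mm long (tip bevelled 1.5 mm), under a black plastic cylindrical handle 22 mm in diameter, 40 mm long; about 0.1 kg. It hangs upright in one of the rack's three places by the flat underside of its handle. Origin: centre of the tip's end face; z runs up the shank, the handle spans z = 75 to 115 mm
- rod_thick: bystander in another place of the rack: the same kind of rod with a 14 mm shank, too thick for the knock-out holes. Origin at its tip, z up, same lengths as the rod
- rod_thin: bystander in another place of the rack: the same kind of rod with a 5 mm shank, too thin for the job. Origin at its tip, z up, same lengths as the rod
- rack: fixed white plastic rod rack on the bench: a plate 46 mm (x) by 160 mm (y), top 88 mm above the bench, on two end cheeks, with three through holes of 15 mm at y = -50, 0 and +50 mm in which the rods hang (tips 13 mm above the bench). Origin on the bench under its centre, z up
- adapter: fixed pale aluminium centrifuge adapter, 78 x 78 x 50 mm, upside down on the tripod: four bores (18 mm wide, 42 mm deep, at x, y = +-19.5 mm) open downward; its 8 mm bottom is now on top, with an 11.5 mm knock-out hole over each bore. One bore holds the tube, the rest are empty. Origin: centre of its underside, 100 mm above the bench; z up. It takes no more than 25 N from the rod
- knockout (a point): centre of the mouth of the knock-out hole above the stuck tube, on the adapter's top face, 150 mm above the bench
- tube: stuck white plastic tube, upside down: cap 22 mm wide, 12 mm high below; body 16.6 mm wide, 41 mm long above, in the bore, with a flat closed base on top, 9 to 12 mm under the adapter's top at the start. Origin: centre of the cap's lower face; z up, base at z = 53 mm. Rubber in the bore's mouth grips it: it slides at a steady 7 to 11 N and stays where left. Cracks if the rod pushes with 20 N
- jack: fixed aluminium lab jack on the bench under the adapter, 86 x 86 mm, with a dark foam pad (80 x 80 mm) on its plate to catch the tube. Origin on the bench under its centre; z up. The plate's height is not measured: the pad's top is anywhere from 55 to 69 mm above the bench, so the cap lands after 16 to 33 mm of travel. The foam yields 1 mm for each 6 N
- beaker: bystander: clear plastic beaker, 80 mm wide, 100 mm high, on the bench beyond the tripod. Origin at its foot
- spare_cap: bystander: loose white screw cap, 22 mm wide, 12 mm high, on the bench on the robot's side. Origin at its foot
There are look-alikes about, which are no part of the job. Leave any turquoise look-alike of the rod alone.

How it is judged:
By the outcome, as a careful person would: the job done as asked, in the order asked, and still so for the second after the job is handed in, with the robot touching nothing.
It also fails if it takes over 61 s, if anything falls off the work surface, if the arm or the gripper's body presses on something with over 40 N, if the wrist force passes 120 N, or if a joint passes its speed limit or range.

## Robot

A 6-joint arm with a two-finger parallel gripper is mounted at the origin on the work surface. World frame = base frame: x ahead of the robot, y to its left, z up, the work surface at z = 0. Lengths are in mm, angles in degrees, forces in N, time in s.
With the tool pointing down it reaches from about 325 to 750 mm from the base axis. Payload 7.6 kg.
Tool frame: the origin (TCP) lies at the very end of the fingers, on their centre line; the grasp point (between the pads) lies 19 mm behind it; z points along the fingers, y is the line along which they close (so a half turn about z gives the same grasp; the last joint's range is limited). The gripper opens to 85 mm and grips with 20 to 120 N. Pads are 22 mm wide; open, the fingers measure 114 mm over their backs; the gripper's body (76 mm by 85 mm) begins 54 mm behind the grasp point. The pads swing forward as they close: fully open they stand 13 mm farther back than shut.
Start: joints at [-79.773, 2.991, 80.254, -0, 96.75, -4.028], TCP at [129.3, -508.849, 231.323] pointing down, gripper open.
Joint ranges: [-166.34, 166.34], [-52.06, 124.39], [6.96, 135.62], [-60.46, 240.46], [14.63, 156.25], [-167.68, 167.68]. Speed limits (degrees/s): [147.25, 147.25, 172.46, 180, 180, 180].

## Interface

Orientations are given as [roll, pitch, yaw] about the fixed x, y, z axes, in that order (R = Rz(yaw) Ry(pitch) Rx(roll)).
In Python, from plant import robot, viewer gives the robot as it stands. The module is installed in compiled form; this text tells all that it offers.
- The arm moves only by the tool drive_tool, never from a script. Its argument "deltas" is a list of rows, each a list of 7 numbers: the turn, a rotation vector about the tool's x, y, z in rad, then the shift along the tool's x, y, z in m, then the closure in counts, from 0 (fully open) to 255 (shut). A call has 1 to 12 rows; each row is the pose to reach, as a shift and turn from the pose commanded when the call began, along the tool's axes at that moment; what a row does not reach only later rows make up. A row lasts 1/8 s, in which the tool goes at most 62.5 mm and 10.7 degrees, less where a joint would pass 70% of its speed; a pose out of reach is approached as far as the arm can. A call with a gripper value outside its range is refused whole. The fingers move at their own pace and stop on an object; "grip_force" is the grip in N (left out, the last holds). Time passes only in rows, so rows that repeat a pose let the fingers close. It gives the time, the measured TCP pose, the force, the opening and the grip force at its end, in the units of the state.
- robot.get_state(): the state, without advancing time (a new reading comes with each control period).
- viewer.get_image(name): name is "scene" or "side" or "wrist"; returns a dict with "pixels" (420x560x3 uint8, red, green, blue), "fx", "fy", "cx", "cy" (pixels), "R" (3x3) and "t" (3): a world point X has camera coordinates R X + t; the wrist camera has in their place "tool_from_camera" (4x4, takes a point from camera to tool coordinates, whose origin is the TCP and whose axes are the flange's). Camera axes: x right, y down, z forward; pixel columns grow to the right and rows downward; lengths in mm; the calibration is good to about 2 mm. A picture is of the moment at which its call begins: read the wrist's pose just before it. There is no depth.
- robot.close_job(): hands the job in; it is judged then, once.
The state is a dict: "time": time; "joint_positions": joint angles; "qd": joint speeds; "tau": joint torques, N m; "eef_pos": TCP position; "tcp_rot": TCP orientation; "ft_force": force on the tool from outside, world axes, zero at the start; "moment": the same for the moment, N m; "gripper_width": finger opening in mm; "grip_force": force on a finger pad.
Only numpy, scipy, OpenCV 4.12 (cv2) and the standard library are available. Lean on these libraries where they do the work, as an engineer would, in place of code of your own. Each camera call takes 0.05 s, during which the arm holds its last target. There are 200 camera calls.

## Working session

There is one attempt and no reset: what is moved stays moved. The work goes in short steps, Python scripts to look and compute and a tool call to move; the robot and the scene stay as the last step left them, time stands still between calls to the robot, and variables do not carry over. Pictures are saved under pics/ and viewed, at most 10 in all, crops included, and the job is handed in when it is done.

Besides the shell and the picture viewer there is one more tool, called after "Call:" by a JSON object that holds its "op" and its "data", one argument or row to a line. drive_tool: Moves the arm, as the interface text tells. Its arguments: {"type":"object","properties":{"deltas":{"type":"array"},"grip_force":{"type":"number"}},"required":["deltas"]}

```bash
mkdir -p pics; cat > h.py <<'E'
import numpy as np, cv2
from plant import robot, viewer
from scipy.spatial.transform import Rotation as Ro
def cam(name):
    s=robot.get_state(); d=viewer.get_image(name)
    if name=="wrist":
        T=np.eye(4); T[:3,:3]=Ro.from_euler('xyz',s['tcp_rot'],degrees=True).as_matrix(); T[:3,3]=s['eef_pos']
        W=np.linalg.inv(T@np.array(d['tool_from_camera'])); d['R'],d['t']=W[:3,:3],W[:3,3]
    d['R']=np.array(d['R']);d['t']=np.array(d['t']).ravel()
    return d
def save(d,fn):
    cv2.imwrite(fn,cv2.cvtColor(d['pixels'],cv2.COLOR_RGB2BGR))
    np.savez(fn+'.npz',R=d['R'],t=d['t'],K=[d['fx'],d['fy'],d['cx'],d['cy']])
def at(fn,u,v,z):
    n=np.load(fn+'.npz');fx,fy,cx,cy=n['K'];c=-n['R'].T@n['t']
    r=n['R'].T@np.array([(u-cx)/fx,(v-cy)/fy,1]); return (c+r*(z-c[2])/r[2]).round(1)
def px(fn,X):
    n=np.load(fn+'.npz');fx,fy,cx,cy=n['K'];p=n['R']@np.array(X,float)+n['t']
    return (p[0]/p[2]*fx+cx).round(1),(p[1]/p[2]*fy+cy).round(1)
E
python3 - <<'E'
from h import *
print(robot.get_state())
ims=[]
for n in("scene","side"):
    d=cam(n);save(d,f'pics/{n}.png');print(n,-d['R'].T@d['t'])
E
```

```text
{'time': 0.0, 'joint_positions': array([-7.97725988e+01,  3.02759618e+00,  8.03133586e+01,  2.52644380e-03,
        9.67503715e+01, -4.02805855e+00]), 'qd': array([-0.05073053,  0.04328657,  0.05235683,  0.04566905,  0.05914367,
       -0.01743036]), 'tau': array([ 8.08784148e-05, -3.81665611e+01, -3.60190558e+01, -3.85063936e-05,
        6.25476823e-03,  2.85063595e-05]), 'eef_pos': array([ 129.25731923, -508.52437656,  230.46599923]), 'tcp_rot': array([-1.79909076e+02, -8.91840985e-03,  1.42557476e+01]), 'ft_force': array([-0.25939338,  0.2696053 , -0.41611951]), 'moment': array([-0.02090804, -0.02516455, -0.00314096]), 'grip_force': 0.0, 'gripper_width': 85.28727232191548}
scene [1250.54556925 -270.0517543   580.04956714]
side [ 85.60749873 435.19812644 532.86196614]
```

View pics/scene.png

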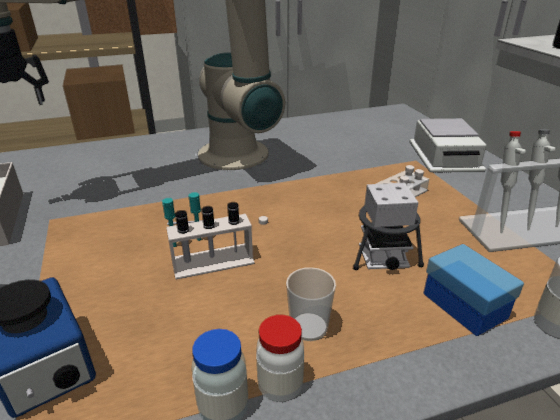

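View pics/side.png

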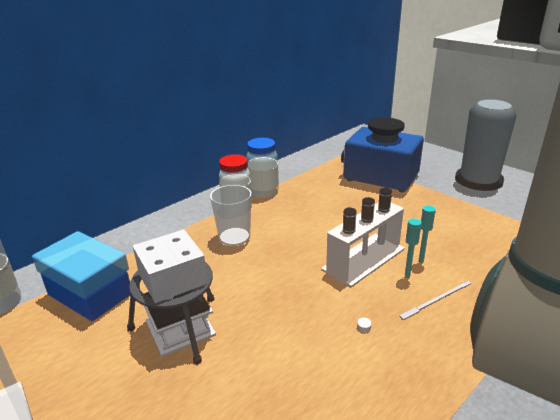

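Scene: black rod handles at about (182,221), (208,217) and (233,213), turquoise look-alikes at (169,209) and (195,203), adapter at (390,205). In the side view the black handles are at (349,220), (368,209) and (385,199), and the adapter top is at (170,252). I'll enlarge the rack and adapter together.

```bash
python3 - <<'E'
from h import *
a=cv2.imread('pics/side.png');b=cv2.imread('pics/scene.png')
f=lambda i,x,y,w,h:cv2.resize(i[y:y+h,x:x+w],(400,300),interpolation=cv2.INTER_CUBIC)
m=np.vstack([np.hstack([f(a,320,180,120,90),f(a,120,225,120,90)]),np.hstack([f(b,150,190,120,90),f(b,350,180,80,60)])])
cv2.imwrite('pics/crop1.png',m)
for n,pts in(('side',[(349,211),(368,200),(385,191)]),('scene',[(182,213),(208,209),(233,205)])):
    for p in pts: print(n,p,at(f'pics/{n}.png',*p,128))
print(at('pics/side.png',170,252,150),at('pics/scene.png',390,192,150))
E
```

```text
side (349, 211) [ 501.7 -114.1  128. ]
side (368, 200) [ 501.4 -166.   128. ]
side (385, 191) [ 499.3 -213.3  128. ]
scene (182, 213) [ 503.1 -212.3  128. ]
scene (208, 209) [ 504.7 -163.   128. ]
scene (233, 205) [ 505.7 -114.2  128. ]
[588.8 175.  150. ] [592.9 177.1 150. ]
```

View pics/crop1.png

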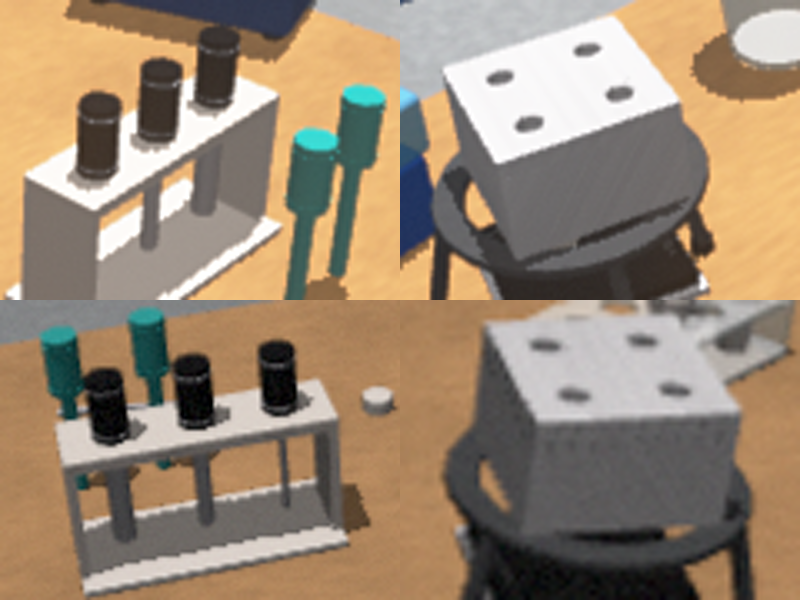

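Pixel candidates for the rod: black handles at side (349,211), (368,200), (385,191), and turquoise at side (414,225), (428,212), which are excluded. Of the black three, the scene crop shows shank widths of about 22, 14 and 8 px from left to right. The middle one, near (503,-164), is therefore the 10 mm rod. Next I plan a look down on the adapter.

```bash
cat >> h.py <<'E'
def delta(frm,to):
    "frm,to: x,y,z,roll,pitch,yaw -> rotvec & shift in tool axes (rad, m)"
    A=Ro.from_euler('xyz',frm[3:],degrees=True);B=Ro.from_euler('xyz',to[3:],degrees=True)
    print('delta',(A.inv()*B).as_rotvec().round(4),(A.inv().apply(np.subtract(to[:3],frm[:3]))/1000).round(5))
E
python3 - <<'E'
from h import *
d=viewer.get_image("wrist");print(np.array(d['tool_from_camera']).round(3),d['fx'])
delta([129.3,-508.85,231.3,180,0,14.25],[545,-160,300,180,0,90])
for z in (115,128,100):print(z,at('pics/side.png',414,225,z),at('pics/scene.png',195,195,z),at('pics/side.png',428,212,z),at('pics/scene.png',169,201,z))
E
```

```text
[[ 1.00000e-03 -9.50000e-01 -3.14000e-01  8.14480e+01]
 [ 1.00000e+00  1.00000e-03  0.00000e+00  9.47000e-01]
 [ 0.00000e+00 -3.14000e-01  9.50000e-01 -1.42616e+02]
 [ 0.00000e+00  0.00000e+00  0.00000e+00  1.00000e+00]] 343.4076531359097
delta [ 0.      0.     -1.3221] [ 0.48878 -0.23579 -0.0687 ]
115 [ 410.3 -169.3  115. ] [ 419.4 -174.6  115. ] [ 415.8 -221.3  115. ] [ 426.8 -228.7  115. ]
128 [ 400.2 -150.5  128. ] [ 442.7 -177.3  128. ] [ 405.5 -200.9  128. ] [ 449.8 -229.8  128. ]
100 [ 422. -191.  100.] [ 392.6 -171.5  100. ] [ 427.6 -244.9  100. ] [ 400.2 -227.4  100. ]
```

Call:
{"op": "drive_tool", "data": {
  "deltas": [
    [0, 0, -1.322, 0.449, -0.286, -0.03, 110],
    [0, 0, -1.322, 0.449, -0.286, -0.03, 110],
    [0, 0, -1.322, 0.449, -0.286, -0.03, 110],
    [0, 0, -1.322, 0.449, -0.286, -0.03, 110],
    [0, 0, -1.322, 0.449, -0.286, -0.03, 110],
    [0, 0, -1.322, 0.449, -0.286, -0.03, 110],
    [0, 0, -1.322, 0.449, -0.286, -0.03, 110],
    [0, 0, -1.322, 0.449, -0.286, -0.03, 110],
    [0, 0, -1.322, 0.449, -0.286, -0.03, 110],
    [0, 0, -1.322, 0.449, -0.286, -0.03, 110],
    [0, 0, -1.322, 0.449, -0.286, -0.03, 110],
    [0, 0, -1.322, 0.449, -0.286, -0.03, 110]
  ],
  "grip_force": 60
}}

```text
time: 1.65
eef_pos: [493.5, -122.0, 261.3]
tcp_rot: [-180.0, 0.0, 89.9]
ft_force: [0.7, 0.0, 0.2]
gripper_width: 48.6
grip_force: 0.0
```

```bash
python3 - <<'E'
from h import *
d=cam('wrist');save(d,'pics/w1.png');s=robot.get_state();print(s['time'],s['eef_pos'],s['tcp_rot'],s['gripper_width'])
delta([*s['eef_pos'],*s['tcp_rot']],[591,176,265,180,0,90])
E
```

```text
1.7 [ 493.51700206 -121.97929972  261.36681854] [1.79996829e+02 1.35588115e-02 8.99053612e+01] 48.74024278154858
delta [ 0.0001  0.0002 -0.0017] [ 0.29814  0.09699 -0.0037 ]
```

View pics/w1.png

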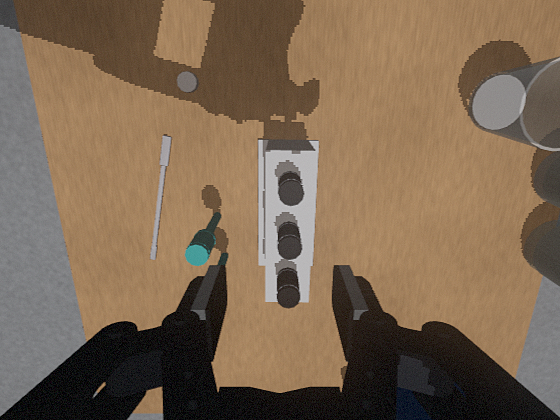

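Wrist view, up is +y: the three handle tops are at about (289,193), (289,246) and (288,298), with the target in the middle. One turquoise rod is at (197,254), clear of the fingers.

```bash
python3 - <<'E'
from h import *
for p in [(289.5,193),(289.5,246),(288,298)]: print(at('pics/w1.png',*p,128))
E
```

```text
[ 503.3 -117.1  128. ]
[ 503.8 -165.1  128. ]
[ 502.9 -217.4  128. ]
```

Call:
{"op": "drive_tool", "data": {
  "deltas": [
    [0, 0, -0.002, 0.298, 0.097, -0.004, 110],
    [0, 0, -0.002, 0.298, 0.097, -0.004, 110],
    [0, 0, -0.002, 0.298, 0.097, -0.004, 110],
    [0, 0, -0.002, 0.298, 0.097, -0.004, 110],
    [0, 0, -0.002, 0.298, 0.097, -0.004, 110],
    [0, 0, -0.002, 0.298, 0.097, -0.004, 110],
    [0, 0, -0.002, 0.298, 0.097, -0.004, 110],
    [0, 0, -0.002, 0.298, 0.097, -0.004, 110]
  ]
}}

```text
time: 2.7
eef_pos: [591.1, 175.3, 265.8]
tcp_rot: [180.0, 0.0, 90.0]
ft_force: [-0.2, -0.3, 0.6]
gripper_width: 48.7
grip_force: 0.0
```

```bash
python3 - <<'E'
from h import *
d=cam('wrist');save(d,'pics/w2.png');s=robot.get_state();print(s['time'],s['eef_pos'],s['tcp_rot'])
i=cv2.imread('pics/w2.png');c=i[130:280,180:380];cv2.imwrite('pics/w2c.png',cv2.resize(c,(800,600),interpolation=cv2.INTER_CUBIC))
E
```

```text
2.75 [591.11975078 175.3650746  265.90311078] [1.79948371e+02 1.02563133e-03 8.99914126e+01]
```

View pics/w2c.png

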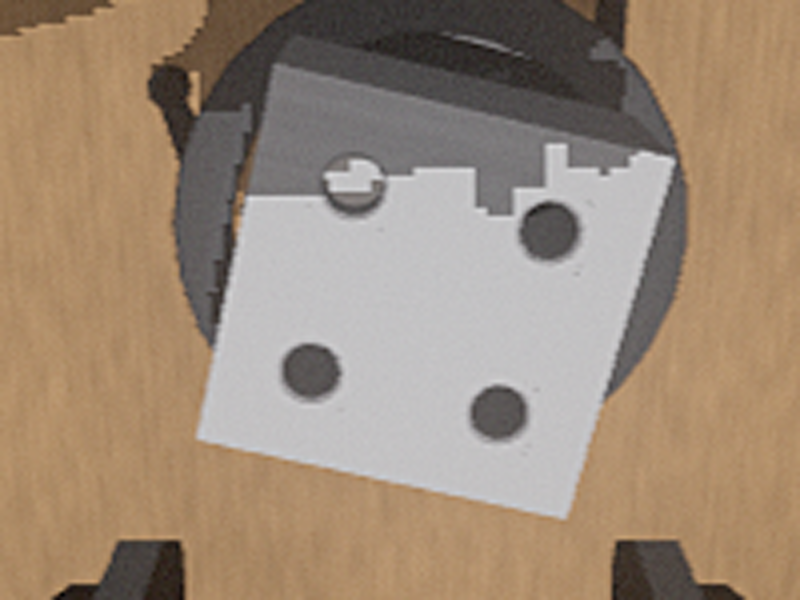

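Close view from above: the white tube base shows in the upper-left hole at crop (355,184). The other three at (550,231), (311,371) and (498,412) are dark. I'll fit the square of holes.

```bash
python3 - <<'E'
from h import *
P=np.array([at('pics/w2.png',180+(u)/4-.4,130+v/4-.4,150)for u,v in[(355,184),(550,231),(498,412),(311,371)]])
print(P); c=P.mean(0);print(c,[np.linalg.norm(P[i]-P[i-1]).round(1) for i in range(4)])
q=P-c; th=[np.degrees(np.arctan2(v[1],v[0])) for v in q]; b=[135,45,-45,-135]
yaw=np.mean([(t-k+180)%360-180 for t,k in zip(th,b)]);print('yaw',yaw)
print('knockout fit',c[:2]+Ro.from_euler('z',yaw+135,degrees=True).apply([27.577,0,0])[:2])
# cross-check in fixed views
a=[c[0],c[1]];ko=P[0];print(px('pics/side.png',ko),px('pics/scene.png',ko))
delta([591.1,175.4,266,180,0,90],[503.5,-165.5,160,180,0,90])
E
```

```text
[[584.1 198.7 150. ]
 [621.8 189.5 150. ]
 [612.6 151.8 150. ]
 [574.9 160.6 150. ]]
[598.35 175.15 150.  ] [np.float64(39.2), np.float64(38.8), np.float64(38.8), np.float64(38.7)]
yaw -13.536193654812841
knockout fit [583.95591324 198.67235523]
(np.float64(157.0), np.float64(260.7)) (np.float64(397.4), np.float64(188.2))
delta [0. 0. 0.] [-0.3409 -0.0876  0.106 ]
```

Call:
{"op": "drive_tool", "data": {
  "deltas": [
    [0, 0, 0, -0.3409, -0.0876, 0.1, 110],
    [0, 0, 0, -0.3409, -0.0876, 0.1, 110],
    [0, 0, 0, -0.3409, -0.0876, 0.1, 110],
    [0, 0, 0, -0.3409, -0.0876, 0.1, 110],
    [0, 0, 0, -0.3409, -0.0876, 0.1, 110],
    [0, 0, 0, -0.3409, -0.0876, 0.1, 110],
    [0, 0, 0, -0.3409, -0.0876, 0.1, 110],
    [0, 0, 0, -0.3409, -0.0876, 0.1, 110],
    [0, 0, 0, -0.3409, -0.0876, 0.12, 110],
    [0, 0, 0, -0.3409, -0.0876, 0.14, 110],
    [0, 0, 0, -0.3409, -0.0876, 0.16, 110],
    [0, 0, 0, -0.3409, -0.0876, 0.173, 110]
  ]
}}

```text
time: 4.25
eef_pos: [504.5, -163.0, 92.1]
tcp_rot: [180.0, 0.0, 90.2]
ft_force: [-0.1, -1.6, -0.2]
gripper_width: 48.3
grip_force: 0.0
```

Call:
{"op": "drive_tool", "data": {
  "deltas": [
    [0, 0, 0, 0, 0, 0, 110],
    [0, 0, 0, 0, 0, 0, 150],
    [0, 0, 0, 0, 0, 0, 170],
    [0, 0, 0, 0, 0, 0, 190],
    [0, 0, 0, 0, 0, 0, 255],
    [0, 0, 0, 0, 0, 0, 255],
    [0, 0, 0, 0, 0, 0, 255],
    [0, 0, 0, 0, 0, 0, 255]
  ],
  "grip_force": 60
}}

```text
time: 5.25
eef_pos: [504.5, -164.4, 93.2]
tcp_rot: [179.9, 0.0, 90.1]
ft_force: [-1.9, -0.1, 6.1]
gripper_width: 20.5
grip_force: 58.5
```

Call:
{"op": "drive_tool", "data": {
  "deltas": [
    [0, 0, 0, 0, 0, -0.005, 255],
    [0, 0, 0, 0, 0, -0.02, 255],
    [0, 0, 0, 0, 0, -0.04, 255],
    [0, 0, 0, 0, 0, -0.065, 255],
    [0, 0, 0, 0, 0, -0.09, 255],
    [0, 0, 0, 0, 0, -0.12, 255],
    [0, 0, 0, 0, 0, -0.155, 255],
    [0, 0, 0, 0, 0, -0.155, 255],
    [0, 0, 0, 0, 0, -0.155, 255]
  ],
  "grip_force": 80
}}

```text
time: 6.38
eef_pos: [503.8, -164.0, 246.4]
tcp_rot: [-179.9, -0.0, 90.1]
ft_force: [-1.2, -1.2, -1.9]
gripper_width: 20.1
grip_force: 78.3
```

```bash
python3 - <<'E'
from h import *
s=robot.get_state();print(s['time'],s['eef_pos'],s['tcp_rot'],s['ft_force'])
delta([*s['eef_pos'],180,0,90],[584,198.5,s['eef_pos'][2],180,0,90])
E
```

```text
6.375 [ 503.81483379 -164.04002478  246.37519484] [-1.79929426e+02 -2.56361615e-02  9.01141174e+01] [-1.15509808 -1.21618539 -1.93980741]
delta [0. 0. 0.] [0.36254 0.08019 0.     ]
```

Call:
{"op": "drive_tool", "data": {
  "deltas": [
    [0, 0, 0, 0.02, 0.005, 0, 255],
    [0, 0, 0, 0.07, 0.016, 0, 255],
    [0, 0, 0, 0.12, 0.027, 0, 255],
    [0, 0, 0, 0.17, 0.038, 0, 255],
    [0, 0, 0, 0.22, 0.049, 0, 255],
    [0, 0, 0, 0.27, 0.06, 0, 255],
    [0, 0, 0, 0.32, 0.071, 0, 255],
    [0, 0, 0, 0.35, 0.077, 0, 255],
    [0, 0, 0, 0.3625, 0.08, 0, 255],
    [0, 0, 0, 0.3625, 0.08, 0, 255],
    [0, 0, 0, 0.3625, 0.08, 0, 255],
    [0, 0, 0, 0.3625, 0.08, 0, 255]
  ]
}}

```text
time: 7.88
eef_pos: [583.5, 197.3, 247.5]
tcp_rot: [180.0, 0.0, 90.0]
ft_force: [-1.0, 0.7, -0.8]
gripper_width: 20.2
grip_force: 78.3
```

```bash
python3 - <<'E'
from h import *
d=cam('wrist');save(d,'pics/w3.png');s=robot.get_state();print(s['time'],s['eef_pos'],s['tcp_rot'],s['ft_force'])
cams={n:cam(n) for n in('side','scene')}
for n in cams: save(cams[n],f'pics/{n}3.png')
f=lambda n,x,y,w,h,W,H:cv2.resize(cv2.imread(f'pics/{n}3.png')[y:y+h,x:x+w],(W,H),interpolation=cv2.INTER_CUBIC)
m=np.hstack([cv2.resize(cv2.imread('pics/w3.png')[120:270,210:310],(400,600),interpolation=cv2.INTER_CUBIC),np.vstack([f('side',110,200,100,75,400,300),f('scene',350,130,100,75,400,300)])])
cv2.imwrite('pics/c3.png',m)
X=[s['eef_pos'][0],s['eef_pos'][1],167]
for n in('w3','side3','scene3'):print(n,px(f'pics/{n}.png',X),px(f'pics/{n}.png',[584,198.7,150]))
E
```

```text
7.925 [583.48702679 197.49135623 247.5304134 ] [1.79979425e+02 6.82011322e-03 9.00376931e+01] [ 0.74366372  0.01773355 -1.62275178]
w3 (np.float64(277.3), np.float64(219.7)) (np.float64(278.1), np.float64(210.4))
side3 (np.float64(156.1), np.float64(250.3)) (np.float64(157.0), np.float64(260.8))
scene3 (np.float64(397.9), np.float64(180.4)) (np.float64(397.4), np.float64(188.2))
```

View pics/c3.png

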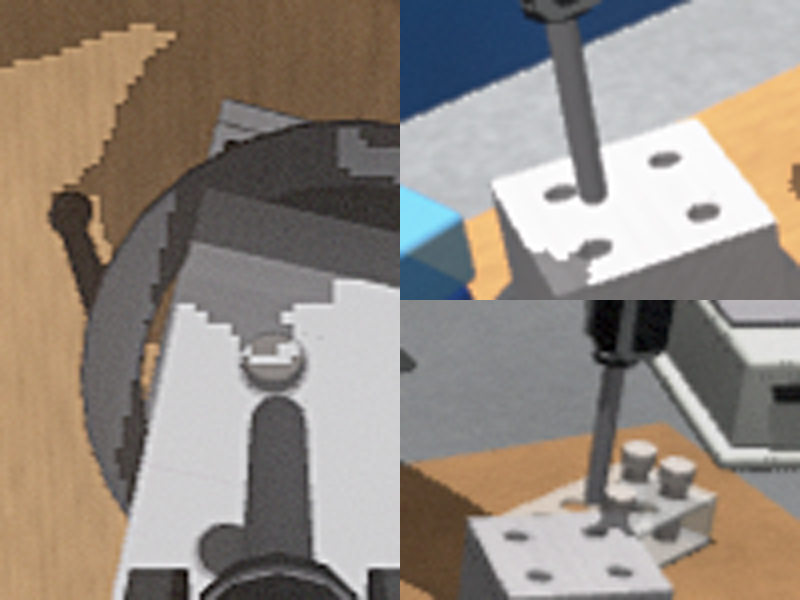

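Combined crop: the rod tip is just short of the hole. Wrist view has the rod axis at crop x 276 and tip rim at y 397, with the hole at (273,361). The side and scene views show the tip and hole shifted equally from prediction.

```bash
python3 - <<'E'
from h import *
w='pics/w3.png'
print('hole w',at(w,210+273/4-.4,120+361/4-.4,150))
print('rim pred',px(w,[583.5,202.5,168.5]),px(w,[583.5,201,167]),'obs',210+276/4-.4,120+397/4-.4)
print('tip w x',at(w,278.6,219,168.5))
for n,t,h in(('side3',(158.2,250),(159,262)),('scene3',(399.2,180),(398.7,187.7))):
    f=f'pics/{n}.png';print(n,at(f,*t,167),at(f,*h,150),at(f,*h,150)-at(f,*t,167))
E
```

```text
hole w [583.8 199.1 150. ]
rim pred (np.float64(277.3), np.float64(213.5)) (np.float64(277.3), np.float64(214.9)) obs 278.6 218.85
tip w x [584.4 198.5 168.5]
side3 [582.  195.1 167. ] [579.6 198.4 150. ] [ -2.4   3.3 -17. ]
scene3 [582.7 200.9 167. ] [583.2 202.2 150. ] [  0.5   1.3 -17. ]
```

Call:
{"op": "drive_tool", "data": {
  "deltas": [
    [0, 0, 0, 0.0025, 0, 0.004, 255],
    [0, 0, 0, 0.0025, 0, 0.008, 255],
    [0, 0, 0, 0.0025, 0, 0.012, 255],
    [0, 0, 0, 0.0025, 0, 0.012, 255],
    [0, 0, 0, 0.0025, 0, 0.012, 255],
    [0, 0, 0, 0.0025, 0, 0.012, 255]
  ]
}}

```text
time: 8.78
eef_pos: [583.5, 201.0, 235.5]
tcp_rot: [180.0, 0.0, 90.1]
ft_force: [-0.6, -0.8, -0.9]
gripper_width: 20.6
grip_force: 78.3
```

```bash
cat > look.py <<'E'
import sys
from h import *
k=sys.argv[1]
d=cam('wrist');save(d,f'pics/w{k}.png');s=robot.get_state();print(s['time'],s['eef_pos'],s['tcp_rot'],s['ft_force'])
for n in('side','scene'): save(cam(n),f'pics/{n}{k}.png')
f=lambda n,x,y,w,h,W,H:cv2.resize(cv2.imread(f'pics/{n}{k}.png')[y:y+h,x:x+w],(W,H),interpolation=cv2.INTER_CUBIC)
cv2.imwrite(f'pics/c{k}.png',np.hstack([f('w',245,180,75,90,500,600),np.vstack([f('side',130,210,60,60,300,300),f('scene',370,140,60,60,300,300)])]))
x,y,z=s['eef_pos'];tz=z-80+.5
for n in('w','side','scene'):
    fn=f'pics/{n}{k}.png'
    print(n,'tip',px(fn,[x,y,tz]),'rim',px(fn,[x,y+5,tz+1.5]),'handle',px(fn,[x,y,tz+75]),'handle rim',px(fn,[x,y+11,tz+75]),'hole',px(fn,[584,198.8,150]))
E
python3 look.py 4
```

```text
8.825 [583.48772463 200.99926103 235.50631202] [ 1.79975376e+02 -1.49048672e-03  9.01141677e+01] [ 0.08208368  0.35378071 -1.00419261]
w tip (np.float64(277.4), np.float64(220.4)) rim (np.float64(277.4), np.float64(214.2)) handle (np.float64(276.7), np.float64(273.4)) handle rim (np.float64(276.7), np.float64(252.4)) hole (np.float64(278.1), np.float64(220.5))
side tip (np.float64(155.1), np.float64(258.1)) rim (np.float64(151.6), np.float64(258.7)) handle (np.float64(145.8), np.float64(210.2)) handle rim (np.float64(138.0), np.float64(213.4)) hole (np.float64(157.0), np.float64(260.8))
scene tip (np.float64(398.7), np.float64(185.2)) rim (np.float64(401.0), np.float64(184.1)) handle (np.float64(404.3), np.float64(149.7)) handle rim (np.float64(409.4), np.float64(149.0)) hole (np.float64(397.4), np.float64(188.1))
```

View pics/c4.png

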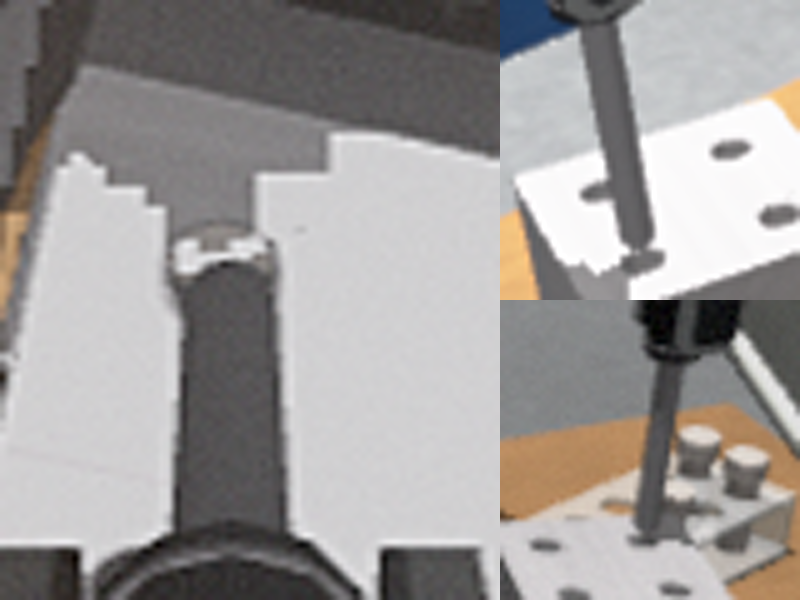

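Wrist crop: rod axis at x≈228 against hole centre ≈223, so the rod is about 0.5 mm too far in +x. In y the tip rim sits centred over the hole to within 1 mm, and the side view agrees. I'll correct x and enter slowly.

Call:
{"op": "drive_tool", "data": {
  "deltas": [
    [0, 0, 0, 0, -0.0006, 0, 255],
    [0, 0, 0, 0, -0.0006, 0.002, 255],
    [0, 0, 0, 0, -0.0006, 0.0035, 255],
    [0, 0, 0, 0, -0.0006, 0.005, 255],
    [0, 0, 0, 0, -0.0006, 0.0065, 255],
    [0, 0, 0, 0, -0.0006, 0.0075, 255],
    [0, 0, 0, 0, -0.0006, 0.0085, 255],
    [0, 0, 0, 0, -0.0006, 0.0085, 255]
  ]
}}

```text
time: 9.93
eef_pos: [582.8, 201.0, 226.7]
tcp_rot: [-180.0, 0.0, 90.1]
ft_force: [-0.2, 0.5, -0.9]
gripper_width: 20.0
grip_force: 78.3
```

Call:
{"op": "drive_tool", "data": {
  "deltas": [
    [0, 0, 0, 0, 0, 0.001, 255],
    [0, 0, 0, 0, 0, 0.0015, 255],
    [0, 0, 0, 0, 0, 0.002, 255],
    [0, 0, 0, 0, 0, 0.0025, 255],
    [0, 0, 0, 0, 0, 0.003, 255]
  ]
}}

```text
time: 10.55
eef_pos: [582.8, 201.0, 223.7]
tcp_rot: [180.0, 0.0, 90.1]
ft_force: [0.2, 0.4, -2.3]
gripper_width: 20.2
grip_force: 78.3
```

```bash
python3 look.py 5
```

```text
10.6 [582.79411176 200.98306873 223.65946815] [-1.79996864e+02  5.83513582e-03  9.01117978e+01] [ 0.392461    0.01862501 -1.70267942]
w tip (np.float64(277.4), np.float64(220.4)) rim (np.float64(277.4), np.float64(214.3)) handle (np.float64(276.6), np.float64(273.3)) handle rim (np.float64(276.6), np.float64(252.4)) hole (np.float64(279.1), np.float64(226.4))
side tip (np.float64(156.7), np.float64(265.3)) rim (np.float64(153.3), np.float64(266.0)) handle (np.float64(147.6), np.float64(218.4)) handle rim (np.float64(140.0), np.float64(221.6)) hole (np.float64(157.0), np.float64(260.8))
scene tip (np.float64(397.6), np.float64(190.3)) rim (np.float64(400.0), np.float64(189.2)) handle (np.float64(403.1), np.float64(155.4)) handle rim (np.float64(408.2), np.float64(154.6)) hole (np.float64(397.4), np.float64(188.1))
```

View pics/c5.png

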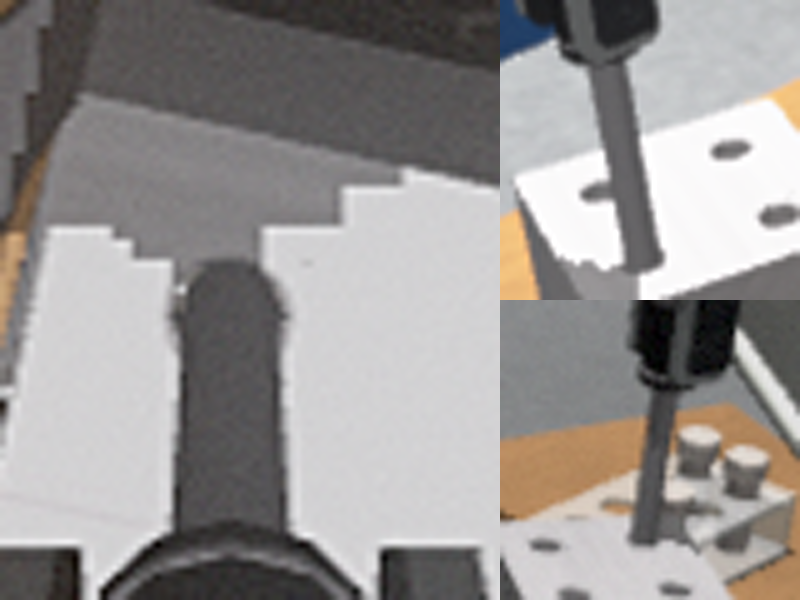

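Crop: the rod is in the hole, both centred at x≈231, and slightly toward the +y rim (y≈262). I'll shift 0.5 mm in -y and feel for the tube.

Call:
{"op": "drive_tool", "data": {
  "deltas": [
    [0, 0, 0, -0.0005, 0, 0.0005, 255],
    [0, 0, 0, -0.0005, 0, 0.001, 255],
    [0, 0, 0, -0.0005, 0, 0.0015, 255],
    [0, 0, 0, -0.0005, 0, 0.002, 255],
    [0, 0, 0, -0.0005, 0, 0.0025, 255],
    [0, 0, 0, -0.0005, 0, 0.003, 255],
    [0, 0, 0, -0.0005, 0, 0.0035, 255],
    [0, 0, 0, -0.0005, 0, 0.004, 255]
  ]
}}

```text
time: 11.7
eef_pos: [582.8, 200.5, 219.7]
tcp_rot: [180.0, 0.0, 90.1]
ft_force: [-0.1, -0.8, -1.8]
gripper_width: 20.0
grip_force: 78.3
```

Call:
{"op": "drive_tool", "data": {
  "deltas": [
    [0, 0, 0, 0, 0, 0.0005, 255],
    [0, 0, 0, 0, 0, 0.001, 255],
    [0, 0, 0, 0, 0, 0.0015, 255],
    [0, 0, 0, 0, 0, 0.002, 255],
    [0, 0, 0, 0, 0, 0.0025, 255],
    [0, 0, 0, 0, 0, 0.003, 255]
  ]
}}

```text
time: 12.45
eef_pos: [583.2, 200.7, 218.5]
tcp_rot: [179.8, -0.1, 90.1]
ft_force: [-1.3, -0.0, 7.7]
gripper_width: 20.3
grip_force: 78.6
```

Call:
{"op": "drive_tool", "data": {
  "deltas": [
    [0, 0, 0, 0, 0, 0.0005, 255],
    [0, 0, 0, 0, 0, 0.001, 255],
    [0, 0, 0, 0, 0, 0.0015, 255],
    [0, 0, 0, 0, 0, 0.002, 255]
  ]
}}

```text
time: 12.95
eef_pos: [583.2, 200.8, 216.6]
tcp_rot: [179.8, -0.1, 90.1]
ft_force: [-2.3, 0.3, 7.2]
gripper_width: 20.1
grip_force: 78.6
```

Call:
{"op": "drive_tool", "data": {
  "deltas": [
    [0, 0, 0, 0, 0, 0.0007, 255],
    [0, 0, 0, 0, 0, 0.0015, 255],
    [0, 0, 0, 0, 0, 0.002, 255],
    [0, 0, 0, 0, 0, 0.0025, 255],
    [0, 0, 0, 0, 0, 0.003, 255]
  ]
}}

```text
time: 13.58
eef_pos: [583.2, 200.8, 213.6]
tcp_rot: [179.8, -0.1, 90.1]
ft_force: [-1.6, -1.0, 7.2]
gripper_width: 20.0
grip_force: 78.6
```

Call:
{"op": "drive_tool", "data": {
  "deltas": [
    [0, 0, 0, 0, 0, 0.0007, 255],
    [0, 0, 0, 0, 0, 0.0014, 255],
    [0, 0, 0, 0, 0, 0.0021, 255],
    [0, 0, 0, 0, 0, 0.0028, 255],
    [0, 0, 0, 0, 0, 0.0035, 255],
    [0, 0, 0, 0, 0, 0.0042, 255],
    [0, 0, 0, 0, 0, 0.0049, 255],
    [0, 0, 0, 0, 0, 0.0055, 255],
    [0, 0, 0, 0, 0, 0.006, 255]
  ]
}}

```text
time: 14.7
eef_pos: [583.2, 200.8, 207.6]
tcp_rot: [179.8, -0.1, 90.1]
ft_force: [-0.9, -0.1, 6.6]
gripper_width: 20.6
grip_force: 78.6
```

Call:
{"op": "drive_tool", "data": {
  "deltas": [
    [0, 0, 0, 0, 0, 0.0005, 255],
    [0, 0, 0, 0, 0, 0.001, 255],
    [0, 0, 0, 0, 0, 0.0015, 255],
    [0, 0, 0, 0, 0, 0.002, 255],
    [0, 0, 0, 0, 0, 0.0025, 255]
  ]
}}

```text
time: 15.32
eef_pos: [583.2, 200.8, 205.1]
tcp_rot: [179.8, -0.1, 90.1]
ft_force: [-1.2, 0.3, 7.7]
gripper_width: 20.0
grip_force: 78.6
```

Call:
{"op": "drive_tool", "data": {
  "deltas": [
    [0, 0, 0, 0, 0, 0.0005, 255],
    [0, 0, 0, 0, 0, 0.001, 255],
    [0, 0, 0, 0, 0, 0.0015, 255]
  ]
}}

```text
time: 15.7
eef_pos: [583.2, 200.8, 203.6]
tcp_rot: [179.8, -0.1, 90.1]
ft_force: [-2.1, 0.6, 7.7]
gripper_width: 20.0
grip_force: 78.6
```

Call:
{"op": "drive_tool", "data": {
  "deltas": [
    [0, 0, 0, 0, 0, 0.0005, 255],
    [0, 0, 0, 0, 0, 0.001, 255],
    [0, 0, 0, 0, 0, 0.0015, 255]
  ]
}}

```text
time: 16.08
eef_pos: [583.2, 200.8, 202.1]
tcp_rot: [179.8, -0.1, 90.1]
ft_force: [-2.5, -0.0, 7.2]
gripper_width: 20.0
grip_force: 78.7
```

Call:
{"op": "drive_tool", "data": {
  "deltas": [
    [0, 0, 0, 0, 0, 0.0005, 255],
    [0, 0, 0, 0, 0, 0.001, 255],
    [0, 0, 0, 0, 0, 0.0015, 255]
  ]
}}

```text
time: 16.45
eef_pos: [583.2, 200.8, 200.6]
tcp_rot: [179.8, -0.1, 90.1]
ft_force: [-0.9, -0.1, 7.5]
gripper_width: 20.1
grip_force: 78.7
```

Call:
{"op": "drive_tool", "data": {
  "deltas": [
    [0, 0, 0, 0, 0, 0.0005, 255],
    [0, 0, 0, 0, 0, 0.001, 255],
    [0, 0, 0, 0, 0, 0.0015, 255]
  ]
}}

```text
time: 16.82
eef_pos: [583.2, 200.8, 199.1]
tcp_rot: [179.8, -0.0, 90.1]
ft_force: [-1.8, 0.2, 8.4]
gripper_width: 20.3
grip_force: 78.7
```

Call:
{"op": "drive_tool", "data": {
  "deltas": [
    [0, 0, 0, 0, 0, 0.0005, 255],
    [0, 0, 0, 0, 0, 0.001, 255]
  ]
}}

```text
time: 17.08
eef_pos: [583.2, 200.8, 198.1]
tcp_rot: [179.9, -0.0, 90.1]
ft_force: [-2.0, 0.2, 8.0]
gripper_width: 20.3
grip_force: 78.7
```

Call:
{"op": "drive_tool", "data": {
  "deltas": [
    [0, 0, 0, 0, 0, 0.0005, 255],
    [0, 0, 0, 0, 0, 0.001, 255],
    [0, 0, 0, 0, 0, 0.0013, 255]
  ]
}}

```text
time: 17.45
eef_pos: [583.2, 200.7, 196.8]
tcp_rot: [179.9, -0.0, 90.1]
ft_force: [-1.4, -0.2, 7.4]
gripper_width: 20.2
grip_force: 78.7
```

Call:
{"op": "drive_tool", "data": {
  "deltas": [
    [0, 0, 0, 0, 0, 0.0005, 255],
    [0, 0, 0, 0, 0, 0.001, 255],
    [0, 0, 0, 0, 0, 0.0013, 255]
  ]
}}

```text
time: 17.82
eef_pos: [583.2, 200.7, 195.5]
tcp_rot: [179.9, -0.0, 90.1]
ft_force: [-1.3, 1.4, 8.1]
gripper_width: 20.2
grip_force: 78.7
```

Call:
{"op": "drive_tool", "data": {
  "deltas": [
    [0, 0, 0, 0, 0, 0.0005, 255],
    [0, 0, 0, 0, 0, 0.001, 255],
    [0, 0, 0, 0, 0, 0.0013, 255]
  ]
}}

```text
time: 18.2
eef_pos: [583.2, 200.7, 194.1]
tcp_rot: [179.9, -0.0, 90.1]
ft_force: [-1.1, 0.3, 8.2]
gripper_width: 19.8
grip_force: 78.7
```

Call:
{"op": "drive_tool", "data": {
  "deltas": [
    [0, 0, 0, 0, 0, 0.0005, 255],
    [0, 0, 0, 0, 0, 0.001, 255],
    [0, 0, 0, 0, 0, 0.0013, 255]
  ]
}}

```text
time: 18.58
eef_pos: [583.2, 200.7, 192.8]
tcp_rot: [179.9, -0.0, 90.1]
ft_force: [-1.3, 0.6, 7.0]
gripper_width: 20.1
grip_force: 78.7
```

Call:
{"op": "drive_tool", "data": {
  "deltas": [
    [0, 0, 0, 0, 0, 0.0005, 255],
    [0, 0, 0, 0, 0, 0.001, 255],
    [0, 0, 0, 0, 0, 0.0013, 255]
  ]
}}

```text
time: 18.95
eef_pos: [583.2, 200.8, 191.8]
tcp_rot: [179.8, -0.0, 90.1]
ft_force: [-2.2, 0.2, 9.2]
gripper_width: 20.2
grip_force: 78.8
```

Call:
{"op": "drive_tool", "data": {
  "deltas": [
    [0, 0, 0, 0, 0, 0.0004, 255],
    [0, 0, 0, 0, 0, 0.0004, 255]
  ]
}}

```text
time: 19.2
eef_pos: [583.2, 200.8, 191.6]
tcp_rot: [179.8, -0.1, 90.1]
ft_force: [-2.0, 0.5, 9.5]
gripper_width: 20.1
grip_force: 78.9
```

Call:
{"op": "drive_tool", "data": {
  "deltas": [
    [0, 0, 0, 0, 0, 0.0004, 255],
    [0, 0, 0, 0, 0, 0.0004, 255]
  ]
}}

```text
time: 19.45
eef_pos: [583.3, 200.8, 191.4]
tcp_rot: [179.8, -0.1, 90.1]
ft_force: [-2.3, -0.2, 9.4]
gripper_width: 20.2
grip_force: 79.0
```

Call:
{"op": "drive_tool", "data": {
  "deltas": [
    [0, 0, 0, 0, 0, 0.0004, 255],
    [0, 0, 0, 0, 0, 0.0004, 255]
  ]
}}

```text
time: 19.7
eef_pos: [583.3, 200.8, 191.3]
tcp_rot: [179.8, -0.1, 90.1]
ft_force: [-4.1, 0.3, 10.5]
gripper_width: 20.1
grip_force: 79.1
```

Force has climbed about 3 N above the steady sliding value and each step now moves less than commanded, so the foam is giving. I'll withdraw.

Call:
{"op": "drive_tool", "data": {
  "deltas": [
    [0, 0, 0, 0, 0, -0.002, 255],
    [0, 0, 0, 0, 0, -0.006, 255],
    [0, 0, 0, 0, 0, -0.012, 255],
    [0, 0, 0, 0, 0, -0.02, 255],
    [0, 0, 0, 0, 0, -0.03, 255],
    [0, 0, 0, 0, 0, -0.04, 255],
    [0, 0, 0, 0, 0, -0.05, 255],
    [0, 0, 0, 0, 0, -0.06, 255],
    [0, 0, 0, 0, 0, -0.06, 255],
    [0, 0, 0, 0, 0, -0.06, 255]
  ]
}}

```text
time: 20.95
eef_pos: [582.7, 200.5, 248.1]
tcp_rot: [-180.0, 0.0, 90.1]
ft_force: [-0.0, -0.3, -0.7]
gripper_width: 20.0
grip_force: 78.2
```

```bash
python3 - <<'E'
from h import *
d=cam('wrist');save(d,'pics/w6.png');save(cam('scene'),'pics/scene6.png');save(cam('side'),'pics/side6.png')
s=robot.get_state();print(s['time'],s['eef_pos'],s['tcp_rot'],s['ft_force'])
p=s['eef_pos'];delta([*p,180,0,90],[504.2,-163.7,246.5,180,0,90])
i=lambda n,x,y,w,h,W,H:cv2.resize(cv2.imread(f'pics/{n}6.png')[y:y+h,x:x+w],(W,H),interpolation=cv2.INTER_CUBIC)
cv2.imwrite('pics/c6.png',np.hstack([i('w',210,120,100,150,400,600),np.vstack([i('side',100,190,120,90,400,300),i('scene',340,190,100,75,400,300)]),]))
E
```

```text
21.1 [582.64772881 200.4353316  247.96861074] [-1.79944298e+02  2.05817742e-02  9.01131719e+01] [ 0.01554687 -0.72749196 -1.550399  ]
delta [0. 0. 0.] [-0.36414 -0.07845  0.00147]
```

View pics/c6.png

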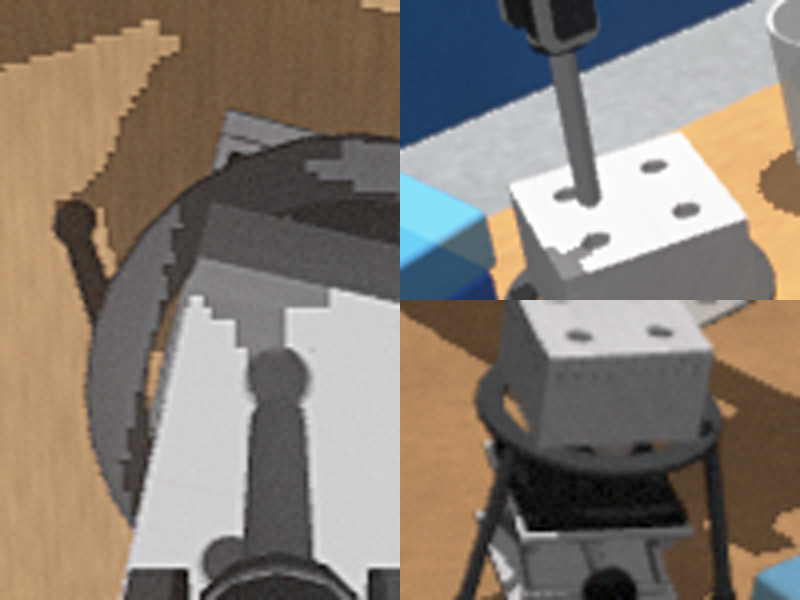

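Crop: the formerly white hole at (277,375) is now dark because the tube has gone down, and the rod is out and upright. Returning by the exact inverse of the commanded shifts (-364.5, -79.4 mm).

Call:
{"op": "drive_tool", "data": {
  "deltas": [
    [0, 0, 0, -0.03, -0.0065, 0, 255],
    [0, 0, 0, -0.08, -0.0174, 0, 255],
    [0, 0, 0, -0.13, -0.0283, 0, 255],
    [0, 0, 0, -0.18, -0.0392, 0, 255],
    [0, 0, 0, -0.23, -0.05, 0, 255],
    [0, 0, 0, -0.28, -0.061, 0, 255],
    [0, 0, 0, -0.33, -0.072, 0, 255],
    [0, 0, 0, -0.355, -0.0773, 0, 255],
    [0, 0, 0, -0.3645, -0.0794, 0, 255],
    [0, 0, 0, -0.3645, -0.0794, 0.0015, 255],
    [0, 0, 0, -0.3645, -0.0794, 0.0015, 255],
    [0, 0, 0, -0.3645, -0.0794, 0.0015, 255]
  ]
}}

```text
time: 22.6
eef_pos: [504.4, -163.2, 247.1]
tcp_rot: [180.0, -0.0, 90.2]
ft_force: [0.0, 0.6, -0.6]
gripper_width: 20.4
grip_force: 78.4
```

Call:
{"op": "drive_tool", "data": {
  "deltas": [
    [0, 0, 0, 0, 0, 0.02, 255],
    [0, 0, 0, 0, 0, 0.045, 255],
    [0, 0, 0, 0, 0, 0.06, 255],
    [0, 0, 0, 0, 0, 0.066, 255],
    [0, 0, 0, 0, 0, 0.072, 255],
    [0, 0, 0, 0, 0, 0.078, 255],
    [0, 0, 0, 0, 0, 0.084, 255],
    [0, 0, 0, 0, 0, 0.09, 255],
    [0, 0, 0, 0, 0, 0.09, 255]
  ]
}}

```text
time: 23.72
eef_pos: [503.9, -164.1, 156.5]
tcp_rot: [-179.9, -0.0, 90.1]
ft_force: [-0.7, 0.5, -0.7]
gripper_width: 19.9
grip_force: 78.4
```

Tip at about 77, inside the hole with no contact. On down.

Call:
{"op": "drive_tool", "data": {
  "deltas": [
    [0, 0, 0, 0, 0, 0.01, 255],
    [0, 0, 0, 0, 0, 0.022, 255],
    [0, 0, 0, 0, 0, 0.034, 255],
    [0, 0, 0, 0, 0, 0.046, 255],
    [0, 0, 0, 0, 0, 0.054, 255],
    [0, 0, 0, 0, 0, 0.059, 255],
    [0, 0, 0, 0, 0, 0.061, 255],
    [0, 0, 0, 0, 0, 0.061, 255]
  ]
}}

```text
time: 24.72
eef_pos: [504.2, -164.2, 96.3]
tcp_rot: [180.0, 0.0, 90.1]
ft_force: [-0.1, -0.3, -0.3]
gripper_width: 20.2
grip_force: 78.4
```

Call:
{"op": "drive_tool", "data": {
  "deltas": [
    [0, 0, 0, 0, 0, 0.0005, 255],
    [0, 0, 0, 0, 0, 0.001, 255],
    [0, 0, 0, 0, 0, 0.0012, 255]
  ]
}}

```text
time: 25.1
eef_pos: [504.2, -164.2, 95.0]
tcp_rot: [180.0, 0.0, 90.1]
ft_force: [-0.2, -1.1, -1.7]
gripper_width: 19.9
grip_force: 78.4
```

Call:
{"op": "drive_tool", "data": {
  "deltas": [
    [0, 0, 0, 0, 0, 0.0005, 255],
    [0, 0, 0, 0, 0, 0.001, 255],
    [0, 0, 0, 0, 0, 0.0015, 255],
    [0, 0, 0, 0, 0, 0.0015, 255]
  ]
}}

```text
time: 25.6
eef_pos: [504.1, -164.2, 93.4]
tcp_rot: [-180.0, 0.0, 90.1]
ft_force: [0.3, -0.1, -0.9]
gripper_width: 20.2
grip_force: 78.4
```

Call:
{"op": "drive_tool", "data": {
  "deltas": [
    [0, 0, 0, 0, 0, 0.0004, 255],
    [0, 0, 0, 0, 0, 0.0008, 255],
    [0, 0, 0, 0, 0, 0.0008, 255]
  ]
}}

```text
time: 25.98
eef_pos: [504.3, -164.2, 93.2]
tcp_rot: [180.0, 0.0, 90.1]
ft_force: [-3.2, -0.1, 6.5]
gripper_width: 20.2
grip_force: 78.6
```

Seated with the same reading as at the grasp. Release and rise.

Call:
{"op": "drive_tool", "data": {
  "deltas": [
    [0, 0, 0, 0, 0, -0.0003, 190],
    [0, 0, 0, 0, 0, -0.0003, 170],
    [0, 0, 0, 0, 0, -0.0003, 140],
    [0, 0, 0, 0, 0, -0.0003, 110],
    [0, 0, 0, 0, 0, -0.0003, 110],
    [0, 0, 0, 0, 0, -0.01, 110],
    [0, 0, 0, 0, 0, -0.03, 110],
    [0, 0, 0, 0, 0, -0.06, 110],
    [0, 0, 0, 0, 0, -0.1, 110],
    [0, 0, 0, 0, 0, -0.15, 110],
    [0, 0, 0, 0, 0, -0.17, 110],
    [0, 0, 0, 0, 0, -0.17, 110]
  ]
}}

```text
time: 27.48
eef_pos: [504.7, -164.4, 265.1]
tcp_rot: [179.8, 0.1, 90.1]
ft_force: [0.5, -0.3, 0.3]
gripper_width: 48.3
grip_force: 0.0
```

```bash
python3 - <<'E'
from h import *
for n in('scene','side'):save(cam(n),f'pics/{n}7.png')
i=lambda n,x,y,w,h,W,H:cv2.resize(cv2.imread(f'pics/{n}7.png')[y:y+h,x:x+w],(W,H),interpolation=cv2.INTER_CUBIC)
cv2.imwrite('pics/c7.png',np.vstack([np.hstack([i('side',310,170,140,105,400,300),i('scene',150,190,120,90,400,300)]),np.hstack([i('side',100,220,140,105,400,300),i('scene',350,180,80,90,400,300)])]))
print(robot.get_state()['time'])
E
```

```text
27.575
```

View pics/c7.png

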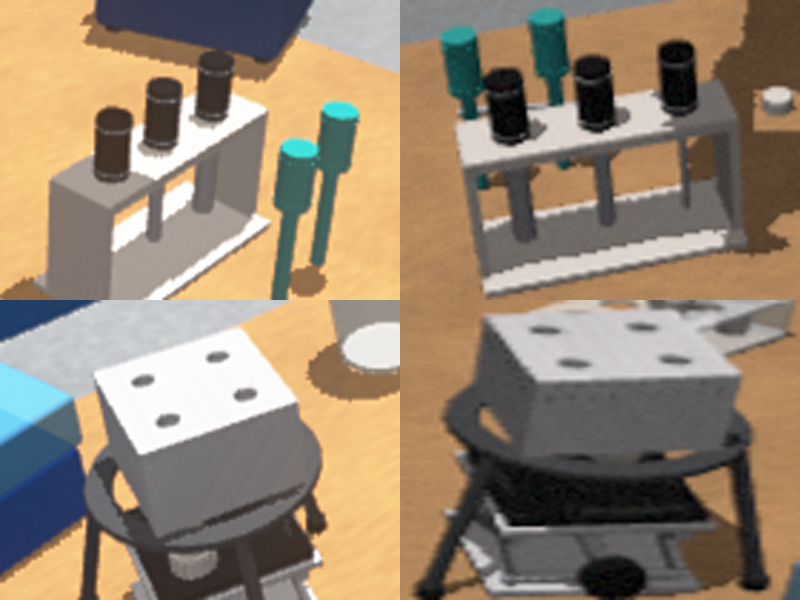

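The rod hangs seated in the middle place (scene crop (594,90)). The white cap sits on the foam (side crop (192,560)), and nothing else has moved.

```bash
python3 -c "
from plant import robot
print(robot.close_job())"
```

```text
the job is handed in; nothing more can be done
None
```

The tube's cap is down on the foam: I stopped at about 12 N, when the foam began to give. The 10 mm rod is back in its own middle place in the rack, nothing else looks moved in the last pictures, and I handed the job in at about 28 s.

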